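Snap a light clip's press stud shut with clamped snap pliers

TASK

Slide the white light clip, stud end first, along the channel under the open jaw of the snap pliers held in the bench clamp until it is fully home against the end stop. Let go of it, then press the pliers' upper handle down until the stud clicks shut, keeping every push on the pliers below 20 N, and let the handle spring back up, with the clip left lying in its nest. Leave the other things on the bench where they are.

Things in the scene. Friction and masses are not known exactly. Their poses are not given: they have to be found in the camera images.
- pliers: Snap pliers, lower arm screwed to a wooden block held in a bench clamp, fixed on the 3 mm mat. Origin on the mat, below the stud's final place; z up. Arms lie along y: hinge pin y -70, z 123 mm, handles to +y. Upper arm 26 mm wide (x +-13); the underside of its round punch, over the origin, is at z 113 mm when open, so the clip's stud passes under it with 8 to 20 mm to spare.
- nest (a point): Middle of the grey aluminium nest, fixed to the pliers' frame (axes alike), at its mean floor height, 81 mm above the mat. The nest is a height-adjustable channel along x, mouth at -x: the true floor lies up to 6 mm above or below this point, different each time and not measured: find it by touch. The clip is home when its stud axis is over this point and its x axis along this x.
- mouth (a point): Middle of the channel's mouth, 50 mm before nest along -x, same height. The floor runs from here to the end stop, whose face is 65.5 mm further along +x. Side walls 8.7 mm high: about 48 mm apart here, narrowing over the first 25 mm to 31 mm, then parallel to the stop.
- clip: The loose white plastic light clip, 60 g, 90 mm long along its x: an upright lug 20 (x) x 16 (y) x 36 mm tall at the -x end, a neck 16 mm wide and 15 mm long, then a plate 55 (x) x 28 (y) mm with a round press stud on top; neck and plate 10 mm thick. Origin mid-length at the underside, 30 mm behind the stud's axis; x towards the stud end, z up.
- lug (a point): Grip point in the middle of the clip's lug, 24 mm above the clip's underside; axes as the clip's. Grip across y (16 mm wide). The stud's axis is 65 mm along +x from here, the plate's front end 80 mm. With the clip home the lug stays outside the nest and 40 mm clear of the upper arm.
- stud_foot (a point): Point of the clip on the stud's axis at the plate's top, 10 mm above the clip's underside; axes as the clip's.
- stud (a joint): How far the clip's press stud (18 mm across) is pushed in, m: 0 open (top 8 mm above the plate), 0.004 clicked shut. It resists with about 9 N at the stud, jumps through from half-way and stays shut; let go before half-way it pops back.
- handle (a joint): Angle of the pliers' upper arm, rad: 0 open (0.16 rad above level), grows as it is pressed down, stop at 0.40. A spring opens it: 2 to 4 N at the thumb pad. The click needs about 9 N in all there, between 0.13 and 0.36 rad depending on the nest's height; then the force falls briefly and climbs steeply.
- press_pad (a point): Middle of the top of the thumb pad on the upper handle, 140 mm from the hinge pin: a flat black rubber pad 30 (along the pliers' x) x 40 mm (along the arm). Moves with the handle: 157 mm above the mat when open, up to 56 mm lower when pressed. Press it from above with closed fingertips; 20 N is the most the pliers may take.
- spanner: Bystander: stainless spanner, 160 mm; leave it alone.
- crank: Bystander: grey aluminium crank arm, 150 mm long, lying flat; leave it alone.
- jar: Bystander: clear plastic jar with white twist cap, 52 mm across, 66 mm tall; leave it alone.
- driver: Bystander: screwdriver, 180 mm; leave it alone.
- bearing: Bystander: steel ring, 42 mm across; leave it alone.
- spare_block: Bystander: small loose wooden block, 50 x 35 x 30 mm; leave it alone.
Things that resemble listed ones, but are neither listed nor needed, are in the scene too. Leave any black or green look-alike of the clip alone.

How it is judged:
By the outcome, as a careful person would: the job done as asked, in the order asked, and still so for the second after the job is handed in, with the robot touching nothing.
It also fails if it takes over 69 s, if anything falls off the work surface, if the arm or the gripper's body presses on something with over 40 N, if the wrist force passes 120 N, or if a joint passes its speed limit or range.

ROBOT

A 7-joint arm with a two-finger parallel gripper is mounted at the origin on the work surface. World frame = base frame: x ahead of the robot, y to its left, z up, the work surface at z = 0. Lengths are in mm, angles in rad, forces in N, time in s.
With the tool pointing down it reaches from about 350 to 900 mm from the base axis. Payload 8.1 kg.
Tool frame: the origin (TCP) lies on the front face of the gripper's body, between the roots of the fingers; the fingertips stand 73 mm ahead of it and the grasp point (between the pads) lies 54 mm ahead of it (arm.nose_length is the distance from the TCP to the fingertips, in mm); y points along the fingers, x is the direction in which the jaws open and shut, and the axes are right-handed (so a half turn about y gives the same grasp; the last joint's range is limited). The gripper opens to 85 mm and grips with 20 to 120 N. Pads are 22 mm wide; open, the fingers measure 114 mm over their backs; the gripper's body (76 mm by 85 mm) begins 54 mm behind the grasp point. The pads swing forward as they close: fully open they stand 13 mm farther back than shut.
Start: joints at [1.197, 0.434, 0.025, 1.573, -0.012, 1.134, -0.075], TCP at [167.164, -602.241, 303.923] pointing down, gripper open.
Joint ranges: [-2.62, 2.62], [-0.44, 2.09], [-1.27, 1.32], [0.08, 2.57], [-1.32, 4.46], [0.12, 2], [-2.74, 2.74]. Speed limits (rad/s): [2.22, 2.22, 3.01, 3.01, 3.14, 3.14, 3.14].

INTERFACE

Orientations are given as a 3x3 rotation matrix whose columns are the frame's x, y, z axes.
In Python, from rig import read_state, vision, ticket, arm gives the robot as it stands. The module is installed in compiled form; this text tells all that it offers.
- The arm moves only by the tool move_arm, never from a script. Its argument "increments" is a list of rows, each a list of 3 entries, a list of its own where there are three numbers: the shift along the world's x, y, z in cm, then the turn about the world's z in rad, then the closure, from 0 (fully open) to 1 (shut). In form: [[[x, y, z], spin, grip], ...]. A call has 1 to 12 rows; each row shifts and turns the commanded pose from where the row before left it; what a row does not reach is not made up. A row lasts 1/12 s, in which the tool goes at most 41.7 mm and 7.16 degrees, less where a joint would pass 70% of its speed; a pose out of reach is approached as far as the arm can. A call with a gripper value outside its range is refused whole. The fingers move at their own pace and stop on an object; the grip force is fixed at half the most. Time passes only in rows, so rows that do not move let the fingers close. It gives the time, the measured TCP pose, the force and the opening at its end, in the units of the state.
- read_state(): the state, without advancing time (a new reading comes with each control period).
- vision.get_image(name): name is "side" or "top"; returns a dict with "color" (400x640x3 uint8, blue, green, red), "vertical_fov" (degrees; the focal length in pixels is half the picture's height over the tangent of half this angle, whatever the lens; pixels are square), "cx", "cy" (the principal point, pixels), "eye" and "rotation" of the camera in the world. Camera axes: x right, y down, z forward; pixel columns grow to the right and rows downward; lengths in mm; the calibration is good to about 2 mm. A picture is of the moment at which its call begins. There is no depth.
- ticket.close_job(): hands the job in, once; it reports no verdict.
The state is a dict: "clock": time; "q": joint angles; "dq": joint speeds; "tau": joint torques, N m; "tool_pos": TCP position; "ee_rot": TCP orientation; "contact_force": force on the tool from outside, world axes, zero at the start; "ft_torque": the same for the moment, N m; "grip_width": finger opening in mm.
Only numpy, scipy, OpenCV 4.12 (cv2) and the standard library are available. Lean on these libraries where they do the work, as an engineer would, in place of code of your own. Each camera call takes 0.05 s, during which the arm holds its last target. There are 200 camera calls.

## Working session

There is one attempt and no reset: what is moved stays moved. The work goes in short steps, Python scripts to look and compute and a tool call to move; the robot and the scene stay as the last step left them, time stands still between calls to the robot, and variables do not carry over. Pictures are saved under pics/ and viewed, about 8 in all and at most 12, crops included, and the job is handed in when it is done.

Besides the shell and the picture viewer there is one more tool, called after "Request:" in YAML: its name, and indented under it one key for each argument. move_arm: Moves the arm, as the interface text tells. Its arguments: {"type":"object","properties":{"increments":{"type":"array","items":{"type":"array"}}},"required":["increments"]}

```bash
mkdir -p pics
cat > h.py <<'E'
import numpy as np, cv2
from rig import read_state, vision, ticket, arm
def cam(n):
    d=vision.get_image(n); d['f']=200/np.tan(np.radians(d['vertical_fov'])/2); return d
def ray(d,u,v):
    r=np.array(d['rotation']).reshape(3,3)@np.array([(u-d['cx'])/d['f'],(v-d['cy'])/d['f'],1]); return np.array(d['eye']),r/np.linalg.norm(r)
def onz(d,u,v,z):
    e,r=ray(d,u,v); return e+r*(z-e[2])/r[2]
def proj(d,p):
    c=np.array(d['rotation']).reshape(3,3).T@(np.array(p)-d['eye']); return c[:2]/c[2]*d['f']+[d['cx'],d['cy']]
def tri(d1,p1,d2,p2):
    e1,r1=ray(d1,*p1);e2,r2=ray(d2,*p2)
    s=np.linalg.lstsq(np.c_[r1,-r2],e2-e1,rcond=None)[0]
    a=e1+s[0]*r1;b=e2+s[1]*r2; return (a+b)/2,np.linalg.norm(a-b)
E
python3 - <<'E'
from h import *
for n in('top','side'):
    d=cam(n); cv2.imwrite(f'pics/{n}0.png',d['color']); print(n,d['eye'],d['rotation'],d['f'],d['cx'],d['cy'],d['color'].shape)
s=read_state(); print(s['tool_pos'],s['ee_rot'],s['contact_force'],s['grip_width'],arm.nose_length)
E
```

```text
top [ 415.24114345  -97.85448544 1314.347519  ] [[ 0.0096539  -0.99823146  0.05865794]
 [-0.99978634 -0.00856345  0.0188131 ]
 [-0.01827751 -0.05882703 -0.99810085]] 459.55353004987626 319.73983116662265 194.83749604101016 (400, 640, 3)
side [  315.98982276 -1061.68014173   800.00964404] [[ 0.98252101 -0.09466278  0.16028542]
 [-0.18589729 -0.54395522  0.81826336]
 [ 0.00972901 -0.83375757 -0.55204498]] 387.7937468710864 324.62907193634743 203.3821093337284 (400, 640, 3)
[ 167.06248259 -601.8969195   303.21219255] [[ 2.67386366e-01 -4.51534395e-04  9.63589294e-01]
 [-9.63588374e-01  1.33410882e-03  2.67386736e-01]
 [-1.40626728e-03 -9.99999008e-01 -7.83707854e-05]] [ 0.08322088 -0.79670773 -1.24658018] 85.10458303691537 72.6
```

View pics/top0.png

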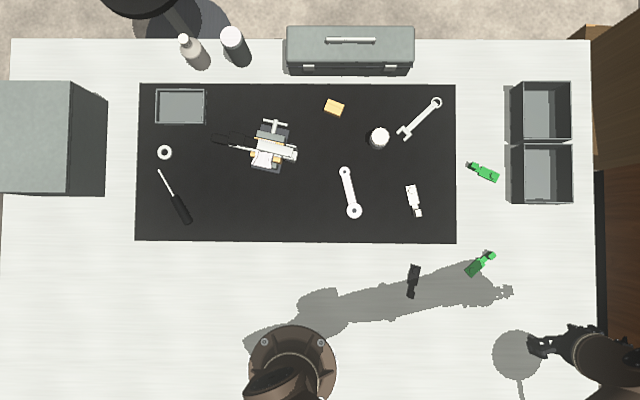

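View pics/side0.png

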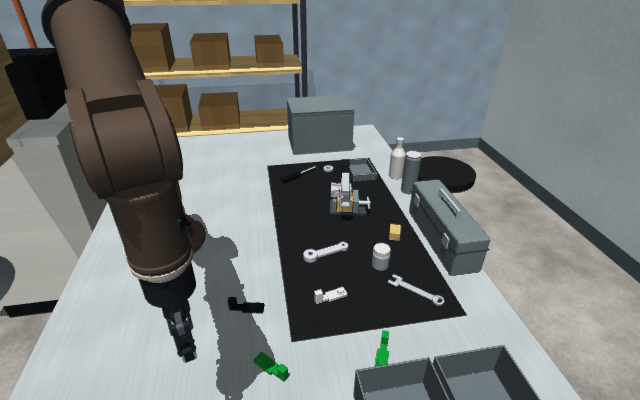

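Candidates for the clip: white at top (414,200) / side (331,295); black look-alike at top (413,281); green ones at top (482,172) and (480,264). The grey crank (350,193) and spanner (420,118) are bystanders. I choose the white one. The pliers are at top (270,150), handles to the left (+y). I'll check with one close crop of the clip and pliers.

Run:
```python
from h import *
t=cv2.imread('pics/top0.png'); s=cv2.imread('pics/side0.png')
def c(im,u,v,w,h,k): return cv2.resize(im[v:v+h,u:u+w],None,fx=k,fy=k,interpolation=cv2.INTER_CUBIC)
a=c(t,205,110,100,70,4.0); b=c(s,320,165,57,57,280/57)
e=c(t,395,175,40,50,5.6); g=c(s,305,280,50,30,8)
W=np.zeros((560,800,3),np.uint8); W[:280,:400]=a; W[:280,400:680]=b[:280,:280]; W[280:560,:224]=e; W[280:520,240:640]=g
cv2.imwrite('pics/crop1.png',W)
```

```text
(no output)
```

View pics/crop1.png

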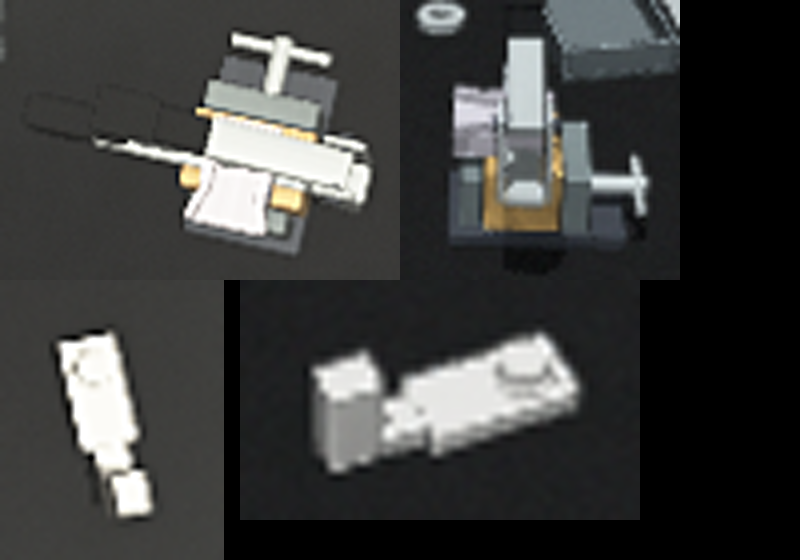

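The crop shows the white clip upright with its stud end away from the robot: lug top at top ≈(418,213) / side ≈(318.5,292). The nest mouth faces the robot, and the faint black thumb pad is at top ≈(237,138). Next is a gamma-boosted crop of the pliers for the pad and nest edges.

Run:
```python
from h import *
def g(im): return (255*(im/255.)**0.45).astype(np.uint8)
t=cv2.imread('pics/top0.png'); s=cv2.imread('pics/side0.png')
a=cv2.resize(g(t[112:177,205:305]),None,fx=5,fy=5,interpolation=cv2.INTER_CUBIC)
b=cv2.resize(g(s[165:220,320:375]),None,fx=5,fy=5,interpolation=cv2.INTER_CUBIC)
W=np.zeros((600,800,3),np.uint8); W[:325,:500]=a; W[325:600,500:775]=b
T=cv2.resize(g(t[180:222,400:430]),None,fx=6,fy=6,interpolation=cv2.INTER_CUBIC); W[335:335+252,:180]=T
cv2.imwrite('pics/crop2.png',W)
# clip masks
for im,box,n in((t,(395,175,40,50),'top'),(s,(305,280,50,30),'side')):
    u,v,w,h=box; m=(im[v:v+h,u:u+w].min(2)>110).astype(np.uint8)
    c=max(cv2.findContours(m,0,1)[0],key=cv2.contourArea); print(n,cv2.minAreaRect(c+np.array([u,v])), cv2.fitLine(c+np.array([u,v]),2,0,.01,.01).ravel())
```

```text
top ((413.5842590332031, 200.86517333984375), (32.829490661621094, 10.493444442749023), 77.00537872314453) [2.9281396e-01 9.5616943e-01 4.1381482e+02 2.0025926e+02]
side ((330.4053649902344, 293.93243408203125), (13.480716705322266, 31.40020751953125), 80.53767395019531) [ 9.8505366e-01 -1.7224771e-01  3.2880234e+02  2.9470929e+02]
```

View pics/crop2.png

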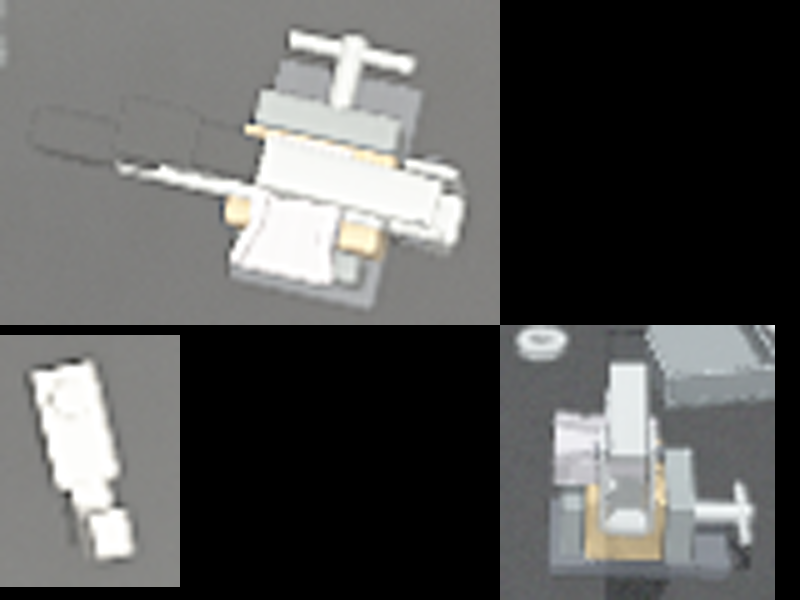

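Run:
```python
from h import *
t=cam('top'); s=cam('side')
pad=onz(t,236.4,138.2,160); m=onz(t,261,166.8,90)
print('pad',pad,'mouth',m,'tri mouth',tri(t,(261,166.8),s,(331.4,189.2)))
d=(pad-m)[:2]; print('dist',np.linalg.norm(d),'exp',np.hypot(50,67),'yaw',np.arctan2(d[1],d[0])-np.arctan2(67,50))
L=onz(t,205+232/5,112+265/5,92);R=onz(t,205+328/5,112+282/5,92); e=(L-R)[:2];print('mouth edge',np.linalg.norm(e),'yaw',np.arctan2(-e[0],e[1]))
for a,b in(((268,135),(445,180)),((258,185),(435,222))):
    A=onz(t,205+a[0]/5,112+a[1]/5,140);B=onz(t,205+b[0]/5,112+b[1]/5,132);e=A-B;print('arm yaw',np.arctan2(-e[0],e[1]))
lt=onz(t,418.2,212.9,39); st=onz(t,411.4,190.3,21); print('lug',lt,'stud',st,np.linalg.norm((st-lt)[:2]),'yaw',np.arctan2(*(st-lt)[[1,0]]))
print('lug tri',tri(t,(418.2,212.9),s,(318.5,291.75)))
q=read_state(); R=np.array(q['ee_rot']).reshape(3,3); print(q['tool_pos'],np.arctan2(R[1,0],R[0,0]))
```

```text
pad [625.56884585 137.30738042 160.        ] mouth [561.256238   83.7013834  90.       ] tri mouth (array([563.10811117,  84.37761675,  84.32367974]), np.float64(2.362142600349288))
dist 83.72403743687175 exp 83.60023923410746 yaw -0.2348377320752868
mouth edge 52.497935640549024 yaw -0.1680033704426692
arm yaw -0.23167101746305085
arm yaw -0.18917566217568316
lug [ 442.53195037 -346.40166166   39.        ] stud [ 506.23809522 -331.05074388   21.        ] 65.52956255680368 yaw 0.23645672835698484
lug tri (array([ 442.44636128, -346.45264924,   38.67361268]), np.float64(0.1866560374213459))
[ 167.11934152 -602.01740573  303.46332197] -1.300036308073592
```

Request:
move_arm:
  increments:
    - [[2.3,2.1,0],0,0]
    - [[2.3,2.1,0],0,0]
    - [[2.3,2.1,0],0,0]
    - [[2.3,2.1,0],0,0]
    - [[2.3,2.1,0],0,0]
    - [[2.3,2.1,0],0,0]
    - [[2.3,2.1,0],0,0]
    - [[2.3,2.2,0],0,0]
    - [[2.3,2.2,0],0,0]
    - [[2.3,2.1,0],0,0]
    - [[2.3,2.1,0],-0.035,0]
    - [[2.2,2.1,0],0,0]

```text
clock: 1.2
tool_pos: [443.2, -347.0, 303.9]
ee_rot: [[0.232, -0.0, 0.973], [-0.973, 0.0, 0.232], [-0.0, -1.0, 0.0]]
contact_force: [0.8, -0.3, 1.0]
grip_width: 85.4
```

Request:
move_arm:
  increments:
    - [[0,0.06,-2.5],0,0]
    - [[0,0,-2.5],0,0]
    - [[0,0,-2.5],0,0]
    - [[0,0,-2.5],0,0]
    - [[0,0,-2.5],0,0]
    - [[0,0,-2.5],0,0]
    - [[0,0,-2.0],0,0]
    - [[0,0,-2.0],0,0]
    - [[0,0,-1.6],0,0]
    - [[0,0,-1.2],0,0.0]
    - [[0,0,-0.4],0,0.0]
    - [[0,0,0],0,0.0]

```text
clock: 2.2
tool_pos: [441.8, -347.4, 81.1]
ee_rot: [[0.234, -0.001, 0.972], [-0.972, 0.001, 0.234], [-0.001, -1.0, -0.001]]
contact_force: [0.6, -0.3, -0.3]
grip_width: 85.2
```

Run:
```python
from h import *
t=cam('top');s=cam('side')
q=read_state();print(q['tool_pos'],q['contact_force'])
W=np.zeros((400,800,3),np.uint8)
W[:400,:400]=cv2.resize(t['color'][170:230,385:445],(400,400),interpolation=2); W[:,400:]=cv2.resize(s['color'][260:320,290:350],(400,400),interpolation=2)
cv2.imwrite('pics/g1.png',W)
```

```text
[ 442.54520334 -347.90048297   82.55875533] [-0.86365318  0.31035079 -0.27049262]
```

View pics/g1.png

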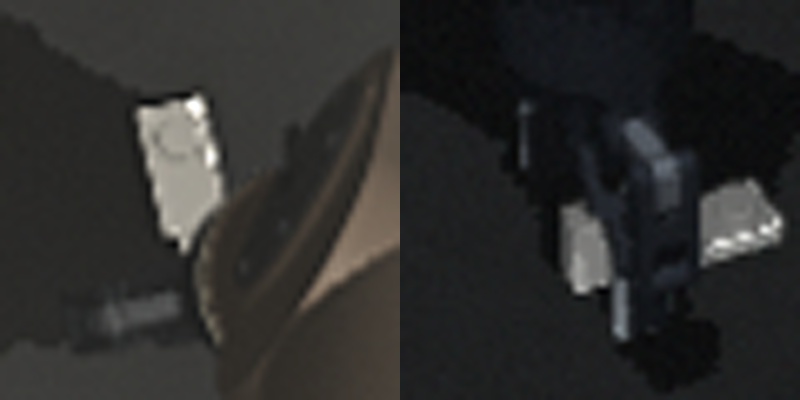

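The lug sits between the open fingers: near finger at side ≈(327,294), lug face at (317,297), nothing touching. Closing.

Request:
move_arm:
  increments:
    - [[0,0.1,0],0,0.3]
    - [[0,0,0],0,0.6]
    - [[0,0,0],0,1]
    - [[0,0,0],0,1]
    - [[0,0,0],0,1]
    - [[0,0,0],0,1]
    - [[0,0,0],0,1]
    - [[0,0,0],0,1]
    - [[0,0,0],0,1]
    - [[0,0,0],0,1]

```text
clock: 3.13
tool_pos: [442.3, -346.7, 82.3]
ee_rot: [[0.234, 0.0, 0.972], [-0.972, -0.0, 0.234], [0.0, -1.0, 0.0]]
contact_force: [-1.1, 0.5, 6.1]
grip_width: 15.1
```

Request:
move_arm:
  increments:
    - [[0,0,0.5],0,1]
    - [[0,0,1.5],0,1]
    - [[0,0,2.5],0,1]
    - [[0,0,2.5],0,1]
    - [[0,0,2.5],0,1]
    - [[0,0,2.5],0,1]
    - [[0,0,2.5],0,1]
    - [[0,0,1.5],0,1]
    - [[0,0,1.0],0,1]
    - [[0,0,0],0,1]

```text
clock: 3.97
tool_pos: [442.8, -347.1, 254.0]
ee_rot: [[0.233, 0.003, 0.972], [-0.972, -0.002, 0.233], [0.002, -1.0, 0.002]]
contact_force: [-0.0, 0.3, -0.7]
grip_width: 15.1
```

Request:
move_arm:
  increments:
    - [[0.1,1.5,0.3],-0.04,1]
    - [[0.1,2.8,0],-0.04,1]
    - [[0.1,2.8,0],-0.04,1]
    - [[0.1,2.8,0],-0.04,1]
    - [[0.1,2.8,0],-0.04,1]
    - [[0.1,2.8,0],-0.04,1]
    - [[0.1,2.8,0],-0.04,1]
    - [[0.1,2.8,0],-0.04,1]
    - [[0.1,2.8,0],-0.04,1]
    - [[0.1,2.8,0],-0.04,1]
    - [[0.1,2.8,0],-0.04,1]
    - [[0.1,2.8,0],0,1]

```text
clock: 4.97
tool_pos: [453.3, -22.3, 253.7]
ee_rot: [[-0.205, -0.002, 0.979], [-0.979, -0.0, -0.205], [0.001, -1.0, -0.002]]
contact_force: [0.7, -0.5, -1.6]
grip_width: 15.0
```

Request:
move_arm:
  increments:
    - [[0.2,2.8,0],0,1]
    - [[0.2,2.8,0],0,1]
    - [[0.2,2.8,0],0,1]
    - [[0.2,2.2,0],0,1]
    - [[0,1.5,0],0,1]
    - [[0,0.8,0],0,1]
    - [[0,0,-1.5],0,1]
    - [[0,0,-2],0,1]
    - [[0,0,-2],0,1]
    - [[0,0,-1],0,1]
    - [[0,0,0],0,1]

```text
clock: 5.88
tool_pos: [460.6, 104.3, 187.4]
ee_rot: [[-0.203, -0.005, 0.979], [-0.979, -0.002, -0.203], [0.003, -1.0, -0.005]]
contact_force: [-1.4, -0.0, -0.9]
grip_width: 15.5
```

Run:
```python
from h import *
t=cam('top');s=cam('side')
q=read_state();R=np.array(q['ee_rot']).reshape(3,3);print(q['clock'],q['tool_pos'],q['contact_force'],np.arctan2(R[1,0],R[0,0])+np.pi/2)
W=np.zeros((560,800,3),np.uint8)
g=lambda im:(255*(im/255.)**0.6).astype(np.uint8)
W[:,:560]=cv2.resize(g(t['color'][120:220,205:305]),(560,560),interpolation=2); W[:240,560:]=cv2.resize(g(s['color'][155:235,280:360]),(240,240),interpolation=2)
cv2.imwrite('pics/g2.png',W); np.savez('g2.npz',t=t['color'],s=s['color'])
```

```text
5.9833 [462.05751744 105.01316747 189.81928845] [ 0.5900528   0.53290546 -0.79102828] -0.2046932102943635
```

View pics/g2.png

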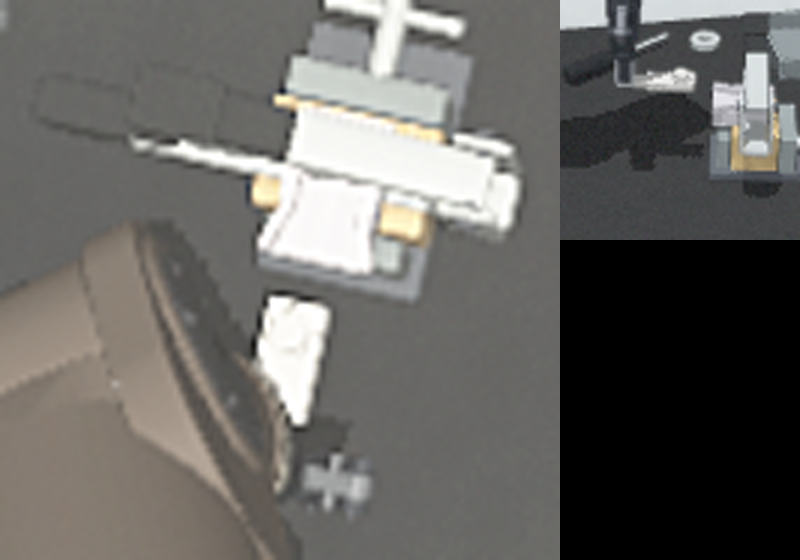

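Run:
```python
from h import *
t=cam('top'); q=read_state(); p=np.array(q['tool_pos']); print(p)
f=onz(t,258.4,174.1,118); m=onz(t,261.5,167.1,91); th=onz(t,205+338/5.6,120+183/5.6,92)
pad=onz(t,236.4,138.2,160)
for y in(-.19,-.215,-.24):
    x=np.array([np.cos(y),np.sin(y)]);n=np.array([-x[1],x[0]])
    print(y,'front rel mouth along/lat',(f-m)[:2]@x,(f-m)[:2]@n,'tcp->front',(f-p)[:2]@x,(f-p)[:2]@n,'tcp lat mouth',(p-m)[:2]@n,'throat',(th-m)[:2]@x,(th-m)[:2]@n,'pad',(pad-m)[:2]@x,(pad-m)[:2]@n)
```

```text
[462.49897714 105.22022428 190.42780997]
-0.19 front rel mouth along/lat -22.047908304696854 -0.31224825899779896 tcp->front 78.37898031229409 -4.445952747959263 tcp lat mouth 4.133704488961465 throat 40.048896795007096 -2.3418994161917452 pad 53.648468225553735 66.44062292037334
-0.215 front rel mouth along/lat -22.033213298842984 -0.8632909794827031 tcp->front 78.4656253976783 -2.4852930578286703 tcp lat mouth 1.622002078345968 throat 40.094923553481564 -1.3400494816079966 pad 51.970861396439076 67.76093330753058
-0.24 front rel mouth along/lat -22.004748251889396 -1.413794171206764 tcp->front 78.50323202135533 -0.5230801404367206 tcp lat mouth -0.8907140307700444 throat 40.11589228988122 -0.3373620597187391 pad 50.26077447067622 69.0388953170842
```

Plate front at top ≈(258,174) is 22 mm short of the mouth middle (261.5,167), with lateral error about 1 mm and yaw about −0.22. Advance 12 mm inside the mouth and lower to just above the highest possible floor.

Request:
move_arm:
  increments:
    - [[0.4,-0.1,0],-0.01,1]
    - [[0.8,-0.2,0],0,1]
    - [[0.8,-0.18,0],0,1]
    - [[0.8,-0.18,0],0,1]
    - [[0.5,-0.1,0],0,1]
    - [[0,0,-0.5],0,1]
    - [[0,0,-0.5],0,1]
    - [[0,0,-0.4],0,1]
    - [[0,0,-0.3],0,1]
    - [[0,0,0],0,1]
    - [[0,0,0],0,1]

```text
clock: 6.95
tool_pos: [494.8, 97.8, 172.6]
ee_rot: [[-0.212, -0.001, 0.977], [-0.977, -0.0, -0.212], [0.0, -1.0, -0.001]]
contact_force: [-0.1, 0.4, -2.2]
grip_width: 15.3
```

Request:
move_arm:
  increments:
    - [[0,0,-0.1],0,1]
    - [[0,0,0],0,1]

```text
clock: 7.12
tool_pos: [495.2, 97.8, 172.0]
ee_rot: [[-0.213, 0.0, 0.977], [-0.977, 0.0, -0.213], [-0.0, -1.0, 0.0]]
contact_force: [0.6, -0.8, -1.4]
grip_width: 14.9
```

Request:
move_arm:
  increments:
    - [[0,0,-0.1],0,1]
    - [[0,0,0],0,1]

```text
clock: 7.28
tool_pos: [495.2, 97.8, 170.9]
ee_rot: [[-0.213, 0.0, 0.977], [-0.977, -0.0, -0.213], [-0.0, -1.0, 0.0]]
contact_force: [0.1, -1.4, -0.1]
grip_width: 14.9
```

Request:
move_arm:
  increments:
    - [[0,0,-0.1],0,1]
    - [[0,0,-0.1],0,1]
    - [[0,0,0],0,1]

```text
clock: 7.53
tool_pos: [495.1, 97.7, 168.7]
ee_rot: [[-0.213, -0.0, 0.977], [-0.977, -0.0, -0.213], [0.0, -1.0, -0.0]]
contact_force: [-0.0, 0.1, -1.4]
grip_width: 14.5
```

```bash
python3 -c "
from rig import read_state
s=read_state();print(s['tool_pos'],s['contact_force'],s['ft_torque'])"
```

```text
[495.0804745   97.71229214 168.74134812] [-0.04475063  0.12186594 -1.35061168] [-0.03191121  0.07141157 -0.00523273]
```

Request:
move_arm:
  increments:
    - [[0,0,-0.1],0,1]
    - [[0,0,0],0,1]

```text
clock: 7.7
tool_pos: [495.2, 97.8, 167.9]
ee_rot: [[-0.213, 0.0, 0.977], [-0.977, -0.0, -0.213], [-0.0, -1.0, 0.0]]
contact_force: [-1.0, 0.3, 0.4]
grip_width: 15.2
```

Request:
move_arm:
  increments:
    - [[0,0,-0.1],0,1]
    - [[0,0,0],0,1]

```text
clock: 7.87
tool_pos: [495.1, 97.9, 167.4]
ee_rot: [[-0.213, 0.0, 0.977], [-0.977, -0.0, -0.213], [-0.0, -1.0, 0.0]]
contact_force: [-5.1, -0.7, 9.6]
grip_width: 15.1
```

Request:
move_arm:
  increments:
    - [[0,0,-0.1],0,1]
    - [[0,0,0],0,1]

```text
clock: 8.03
tool_pos: [494.9, 98.2, 166.4]
ee_rot: [[-0.212, 0.0, 0.977], [-0.977, 0.0, -0.212], [-0.0, -1.0, -0.0]]
contact_force: [-3.8, 1.0, 8.1]
grip_width: 15.0
```

Request:
move_arm:
  increments:
    - [[0,0,0.15],0,1]
    - [[0.2,-0.04,0],0,1]
    - [[0.2,-0.05,0],0,1]
    - [[0.2,-0.04,0],0,1]
    - [[0.2,-0.05,0],0,1]
    - [[0,0,0],0,1]

```text
clock: 8.53
tool_pos: [503.7, 95.7, 167.3]
ee_rot: [[-0.213, 0.0, 0.977], [-0.977, -0.0, -0.213], [0.0, -1.0, 0.0]]
contact_force: [0.9, -0.1, -1.2]
grip_width: 15.5
```

Run:
```python
from h import *
t=cam('top');s=cam('side')
W=np.zeros((560,800,3),np.uint8)
g=lambda im:(255*(im/255.)**0.8).astype(np.uint8)
W[:400,:400]=cv2.resize(t['color'][140:190,240:290],(400,400),interpolation=2); W[:400,400:]=cv2.resize(s['color'][165:215,310:360],(400,400),interpolation=2)
cv2.imwrite('pics/g3.png',W[:400])
s=read_state();print(s['tool_pos'],s['contact_force'],s['ft_torque'])
```

```text
[503.22941391  95.8630347  167.2562043 ] [-0.21615629 -0.55653682 -0.89514248] [ 0.00844531 -0.01959863  0.00364232]
```

View pics/g3.png

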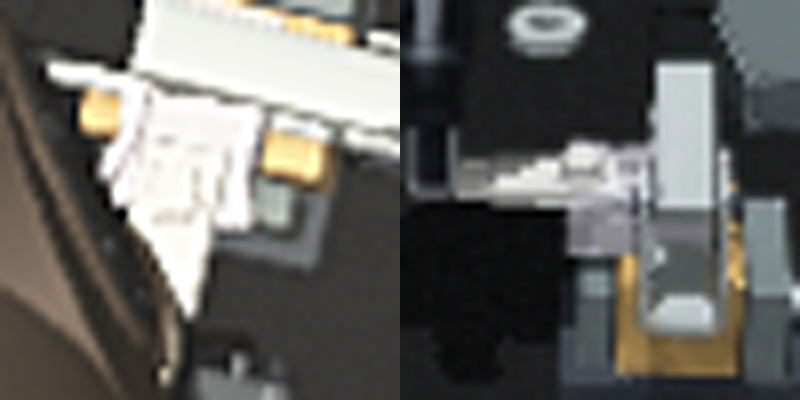

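Request:
move_arm:
  increments:
    - [[-0.04,-0.1,0],0,1]
    - [[-0.02,-0.1,0],0,1]
    - [[0,0,0],0,1]

```text
clock: 8.88
tool_pos: [502.5, 94.4, 167.5]
ee_rot: [[-0.212, 0.0, 0.977], [-0.977, 0.001, -0.212], [-0.001, -1.0, 0.0]]
contact_force: [0.0, 2.3, -2.0]
grip_width: 15.1
```

Request:
move_arm:
  increments:
    - [[-0.02,-0.1,0],0,1]
    - [[0,0,0],0,1]

```text
clock: 9.05
tool_pos: [502.4, 93.8, 167.5]
ee_rot: [[-0.211, 0.001, 0.977], [-0.977, 0.001, -0.211], [-0.001, -1.0, 0.0]]
contact_force: [0.1, 4.5, -2.1]
grip_width: 15.0
```

Request:
move_arm:
  increments:
    - [[-0.02,-0.1,0],0,1]
    - [[0,0,0],0,1]

```text
clock: 9.22
tool_pos: [502.3, 93.4, 167.6]
ee_rot: [[-0.211, 0.001, 0.978], [-0.978, 0.002, -0.211], [-0.002, -1.0, 0.0]]
contact_force: [0.5, 6.3, -3.1]
grip_width: 15.2
```

A lateral force builds up, so the plate is inside the walls and the vertical contact was the floor (TCP ≈167.5). Probing the other wall for the centre.

Request:
move_arm:
  increments:
    - [[0.04,0.2,0],0,1]
    - [[0.04,0.2,0],0,1]
    - [[0.02,0.1,0],0,1]
    - [[0.02,0.1,0],0,1]
    - [[0,0,0],0,1]

```text
clock: 9.63
tool_pos: [503.4, 97.7, 167.4]
ee_rot: [[-0.213, -0.0, 0.977], [-0.977, -0.0, -0.213], [0.0, -1.0, -0.0]]
contact_force: [-0.4, 0.6, -1.0]
grip_width: 15.1
```

Request:
move_arm:
  increments:
    - [[0.02,0.1,0],0,1]
    - [[0,0,0],0,1]

```text
clock: 9.8
tool_pos: [503.6, 98.9, 167.4]
ee_rot: [[-0.213, -0.0, 0.977], [-0.977, -0.0, -0.213], [0.0, -1.0, -0.0]]
contact_force: [-0.2, -0.6, -0.4]
grip_width: 15.2
```

Request:
move_arm:
  increments:
    - [[0.02,0.1,0],0,1]
    - [[0,0,0],0,1]

```text
clock: 9.97
tool_pos: [503.8, 99.9, 167.4]
ee_rot: [[-0.213, -0.0, 0.977], [-0.977, -0.0, -0.213], [0.0, -1.0, -0.0]]
contact_force: [0.5, 0.2, -0.5]
grip_width: 15.1
```

Request:
move_arm:
  increments:
    - [[-0.04,-0.18,0],0,1]
    - [[0.2,-0.04,0],0,1]
    - [[0.2,-0.05,0],0,1]
    - [[0.2,-0.04,0],0,1]
    - [[0.2,-0.04,0],0,1]
    - [[0.2,-0.05,0],0,1]
    - [[0,0,0],0,1]

```text
clock: 10.55
tool_pos: [513.9, 95.8, 167.4]
ee_rot: [[-0.213, 0.0, 0.977], [-0.977, 0.0, -0.213], [-0.0, -1.0, 0.0]]
contact_force: [0.4, 0.6, -0.5]
grip_width: 14.9
```

Request:
move_arm:
  increments:
    - [[0.2,-0.04,0],0,1]
    - [[0.2,-0.05,0],0,1]
    - [[0.2,-0.04,0],0,1]
    - [[0.2,-0.05,0],0,1]
    - [[0,0,0],0,1]

```text
clock: 10.97
tool_pos: [521.8, 94.0, 167.4]
ee_rot: [[-0.213, 0.0, 0.977], [-0.977, -0.0, -0.213], [-0.0, -1.0, 0.0]]
contact_force: [-0.4, -0.3, -2.0]
grip_width: 14.7
```

Request:
move_arm:
  increments:
    - [[0.2,-0.04,0],0,1]
    - [[0.2,-0.05,0],0,1]
    - [[0.2,-0.04,0],0,1]
    - [[0.2,-0.05,0],0,1]
    - [[0.2,-0.04,0],0,1]
    - [[0.2,-0.04,0],0,1]
    - [[0.2,-0.04,0],0,1]
    - [[0.2,-0.05,0],0,1]
    - [[0,0,0],0,1]

```text
clock: 11.72
tool_pos: [537.6, 90.8, 167.6]
ee_rot: [[-0.213, 0.0, 0.977], [-0.977, 0.0, -0.213], [-0.0, -1.0, -0.0]]
contact_force: [-2.5, 1.4, 4.7]
grip_width: 15.5
```

Request:
move_arm:
  increments:
    - [[0.1,-0.02,0],0,1]
    - [[0.1,-0.02,0],0,1]
    - [[0.1,-0.02,0],0,1]
    - [[0,0,0],0,1]

```text
clock: 12.05
tool_pos: [540.1, 90.3, 167.6]
ee_rot: [[-0.212, -0.001, 0.977], [-0.977, 0.0, -0.212], [0.0, -1.0, -0.001]]
contact_force: [-5.0, 1.1, 6.2]
grip_width: 15.3
```

Request:
move_arm:
  increments:
    - [[0.1,-0.02,0],0,1]
    - [[0.1,-0.02,0],0,1]
    - [[0,0,0],0,1]

```text
clock: 12.3
tool_pos: [541.9, 89.9, 167.6]
ee_rot: [[-0.212, -0.001, 0.977], [-0.977, 0.0, -0.212], [0.0, -1.0, -0.001]]
contact_force: [-6.2, 0.6, 7.9]
grip_width: 15.1
```

Request:
move_arm:
  increments:
    - [[0,0,0.1],0,1]
    - [[0,0,0],0,1]

```text
clock: 12.47
tool_pos: [542.8, 89.5, 168.5]
ee_rot: [[-0.213, 0.001, 0.977], [-0.977, -0.0, -0.213], [-0.0, -1.0, 0.001]]
contact_force: [0.3, 0.1, -0.9]
grip_width: 15.2
```

Request:
move_arm:
  increments:
    - [[0.1,-0.02,0],0,1]
    - [[0.1,-0.02,0],0,1]
    - [[0,0,0],0,1]

```text
clock: 12.72
tool_pos: [544.8, 89.0, 168.3]
ee_rot: [[-0.213, 0.0, 0.977], [-0.977, -0.0, -0.213], [0.0, -1.0, 0.0]]
contact_force: [-0.5, -0.1, -0.6]
grip_width: 15.1
```

Request:
move_arm:
  increments:
    - [[0.1,-0.02,0],0,1]
    - [[0.1,-0.02,0],0,1]
    - [[0,0,0],0,1]

```text
clock: 12.97
tool_pos: [546.6, 88.8, 168.4]
ee_rot: [[-0.213, 0.0, 0.977], [-0.977, -0.0, -0.213], [0.0, -1.0, 0.0]]
contact_force: [0.5, 0.3, -0.3]
grip_width: 14.8
```

Free again. Continue towards the stop in small steps.

Request:
move_arm:
  increments:
    - [[0.1,-0.02,0],0,1]
    - [[0.1,-0.02,0],0,1]
    - [[0,0,0],0,1]

```text
clock: 13.22
tool_pos: [547.0, 88.8, 168.1]
ee_rot: [[-0.212, -0.003, 0.977], [-0.977, -0.0, -0.212], [0.001, -1.0, -0.003]]
contact_force: [-5.2, 1.4, 0.4]
grip_width: 15.2
```

Request:
move_arm:
  increments:
    - [[0.1,-0.02,0],0,1]
    - [[0,0,0],0,1]

```text
clock: 13.38
tool_pos: [547.2, 88.8, 167.8]
ee_rot: [[-0.212, -0.005, 0.977], [-0.977, -0.0, -0.212], [0.001, -1.0, -0.005]]
contact_force: [-7.3, 2.2, 2.6]
grip_width: 15.4
```

Request:
move_arm:
  increments:
    - [[0.1,-0.02,0],0,1]
    - [[0,0,0],0,1]

```text
clock: 13.55
tool_pos: [547.3, 88.8, 167.8]
ee_rot: [[-0.211, -0.007, 0.977], [-0.977, -0.0, -0.211], [0.002, -1.0, -0.006]]
contact_force: [-12.2, 1.6, 5.3]
grip_width: 15.4
```

The stop is met at TCP x≈547.2, as predicted from the stop position. Ease the push, settle onto the floor and release.

Request:
move_arm:
  increments:
    - [[-0.15,0.03,0],0,1]
    - [[0,0,-0.05],0,1]
    - [[0,0,0],0,1]

```text
clock: 13.8
tool_pos: [547.1, 88.8, 167.8]
ee_rot: [[-0.212, -0.004, 0.977], [-0.977, -0.0, -0.212], [0.001, -1.0, -0.003]]
contact_force: [-9.1, 0.7, 4.4]
grip_width: 15.1
```

Request:
move_arm:
  increments:
    - [[0,0,0],0,0.9]
    - [[0,0,0],0,0.75]
    - [[0,0,0],0,0.5]
    - [[0,0,0],0,0.3]
    - [[0,0,0],0,0.2]
    - [[0,0,0],0,0.2]
    - [[0,0,0],0,0.2]
    - [[0,0,0],0,0.2]

```text
clock: 14.47
tool_pos: [549.0, 88.3, 167.9]
ee_rot: [[-0.213, 0.0, 0.977], [-0.977, 0.0, -0.213], [-0.0, -1.0, 0.0]]
contact_force: [0.3, -0.4, -0.1]
grip_width: 68.4
```

Request:
move_arm:
  increments:
    - [[0,0,0.5],0,0.2]
    - [[0,0,1.5],0,0.2]
    - [[0,0,2.5],0,0.2]
    - [[0,0,2.5],0,0.2]
    - [[0,0,2.5],0,0.2]
    - [[-2,-1,1.5],0,1]
    - [[-3,-3,0],0,1]
    - [[-3,-3,0],0,1]
    - [[-3,-3,0],0,1]
    - [[-3,-3,0],0,1]
    - [[-3,-3,0],0,1]
    - [[0,0,0],0,1]

```text
clock: 15.47
tool_pos: [375.8, -73.8, 277.8]
ee_rot: [[-0.219, -0.004, 0.976], [-0.976, -0.002, -0.219], [0.003, -1.0, -0.003]]
contact_force: [-1.3, -0.4, -0.1]
grip_width: 0.0
```

Run:
```python
from h import *
t=cam('top');s=cam('side')
W=np.zeros((560,800,3),np.uint8)
g=lambda im:(255*(im/255.)**0.8).astype(np.uint8)
W[:400,:400]=cv2.resize(g(t['color'][125:185,235:295]),(400,400),interpolation=2); W[:400,400:]=cv2.resize(g(s['color'][160:210,310:360]),(400,400),interpolation=2)
cv2.imwrite('pics/g4.png',W[:400])
s=read_state();print(s['tool_pos'],s['contact_force'],s['grip_width'])
```

```text
[380.67287764 -70.05475377 278.56828815] [ 0.35507953 -0.23316265  0.70363846] 0.11109851640914842
```

View pics/g4.png

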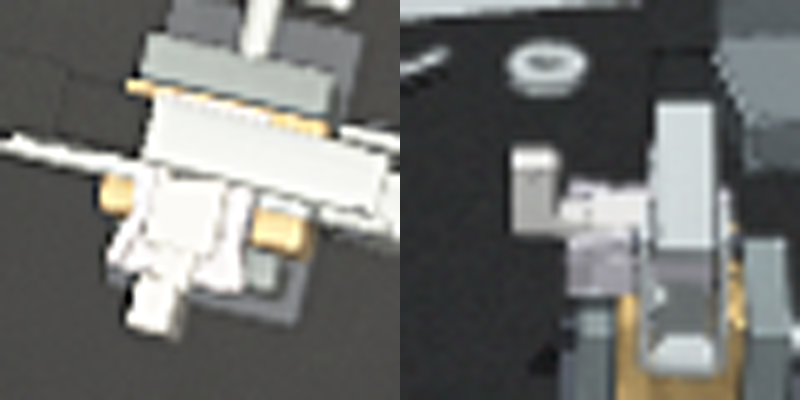

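Clip lies level in the nest, lug outside the mouth at top ≈(258,171), stud under the arm, handle open. Now over the thumb pad.

Request:
move_arm:
  increments:
    - [[2.0,1.7,0],0,1]
    - [[2.8,2.4,0],0,1]
    - [[2.8,2.4,0],0,1]
    - [[2.8,2.4,0],0,1]
    - [[2.8,2.4,0],0,1]
    - [[2.8,2.4,0],0,1]
    - [[2.8,2.4,0],0,1]
    - [[2.8,2.4,0],0,1]
    - [[1.8,1.6,0],0,1]
    - [[1.0,0.8,0],0,1]
    - [[0,0,0],0,1]
    - [[0,0,0],0,1]

```text
clock: 16.57
tool_pos: [625.7, 141.8, 277.3]
ee_rot: [[-0.211, -0.001, 0.978], [-0.978, 0.001, -0.211], [-0.0, -1.0, -0.001]]
contact_force: [0.1, 0.4, -0.1]
grip_width: 0.1
```

Run:
```python
from h import *
t=cam('top');s=cam('side')
print('lugtop',onz(t,258.2,171.2,124),tri(t,(258.2,171.2),s,(310+535/8,160+155/8)))
s=read_state();print(s['tool_pos'],s['contact_force'],s['grip_width'])
```

```text
lugtop [545.60491534  85.78585801 124.        ] (array([627.65109197,  57.83648188, 135.59598598]), np.float64(174.3668117884984))
[625.11578475 139.9441167  277.76440974] [ 0.76658995 -0.00780597  0.21153301] 0.025607838982273493
```

Request:
move_arm:
  increments:
    - [[0,0,-1.5],0,1]
    - [[0,0,-1.2],0,1]
    - [[0,0,-0.8],0,1]
    - [[0,0,-0.4],0,1]
    - [[0,0,0],0,1]

```text
clock: 17.08
tool_pos: [624.9, 139.5, 237.8]
ee_rot: [[-0.213, -0.002, 0.977], [-0.977, -0.001, -0.213], [0.001, -1.0, -0.002]]
contact_force: [-0.0, -0.1, -0.1]
grip_width: 0.2
```

Request:
move_arm:
  increments:
    - [[0,0,-0.2],0,1]
    - [[0,0,-0.2],0,1]
    - [[0,0,-0.2],0,1]
    - [[0,0,0],0,1]

```text
clock: 17.42
tool_pos: [625.8, 140.3, 233.1]
ee_rot: [[-0.213, 0.001, 0.977], [-0.977, 0.0, -0.213], [-0.001, -1.0, 0.001]]
contact_force: [1.7, -0.1, 1.4]
grip_width: -0.2
```

Request:
move_arm:
  increments:
    - [[0,0,-0.2],0,1]
    - [[0,0,-0.2],0,1]
    - [[0,0,0],0,1]

```text
clock: 17.67
tool_pos: [625.6, 140.3, 228.8]
ee_rot: [[-0.212, 0.0, 0.977], [-0.977, 0.0, -0.212], [-0.0, -1.0, 0.0]]
contact_force: [1.1, 0.8, 2.0]
grip_width: -0.0
```

Request:
move_arm:
  increments:
    - [[0,0,-0.2],0,1]
    - [[0,0,-0.2],0,1]
    - [[0,0,-0.2],0,1]
    - [[0,0,-0.2],0,1]
    - [[0,0,0],0,1]

```text
clock: 18.08
tool_pos: [625.4, 140.0, 220.4]
ee_rot: [[-0.213, -0.0, 0.977], [-0.977, -0.0, -0.213], [0.0, -1.0, -0.0]]
contact_force: [0.0, 1.7, 2.0]
grip_width: -0.1
```

Request:
move_arm:
  increments:
    - [[0,0,-0.2],0,1]
    - [[0,0,-0.1],0,1]
    - [[0,0,0],0,1]

```text
clock: 18.33
tool_pos: [625.5, 140.1, 217.6]
ee_rot: [[-0.213, -0.0, 0.977], [-0.977, -0.0, -0.213], [0.0, -1.0, -0.0]]
contact_force: [0.7, 1.6, 2.0]
grip_width: -0.0
```

Request:
move_arm:
  increments:
    - [[0,0,-0.1],0,1]
    - [[0,0,-0.1],0,1]
    - [[0,0,0],0,1]

```text
clock: 18.58
tool_pos: [625.5, 140.1, 215.7]
ee_rot: [[-0.213, -0.0, 0.977], [-0.977, 0.0, -0.213], [0.0, -1.0, -0.0]]
contact_force: [-0.5, 1.4, 2.3]
grip_width: 0.3
```

Request:
move_arm:
  increments:
    - [[0,0,-0.1],0,1]
    - [[0,0,-0.1],0,1]
    - [[0,0,0],0,1]

```text
clock: 18.83
tool_pos: [625.6, 140.2, 213.9]
ee_rot: [[-0.213, 0.0, 0.977], [-0.977, 0.0, -0.213], [-0.0, -1.0, 0.0]]
contact_force: [-0.7, 1.3, 4.4]
grip_width: 0.1
```

Resistance begins at about 214, so the punch has met the stud. Going in 1 mm steps.

Request:
move_arm:
  increments:
    - [[0,0,-0.1],0,1]
    - [[0,0,0],0,1]

```text
clock: 19.0
tool_pos: [625.6, 140.3, 213.2]
ee_rot: [[-0.213, 0.0, 0.977], [-0.977, 0.0, -0.213], [-0.0, -1.0, 0.0]]
contact_force: [-1.6, 1.9, 4.8]
grip_width: -0.1
```

Request:
move_arm:
  increments:
    - [[0,0,-0.1],0,1]
    - [[0,0,0],0,1]

```text
clock: 19.17
tool_pos: [625.6, 140.4, 212.4]
ee_rot: [[-0.212, 0.0, 0.977], [-0.977, 0.0, -0.212], [-0.0, -1.0, 0.0]]
contact_force: [-1.5, 1.7, 5.9]
grip_width: -0.1
```

Request:
move_arm:
  increments:
    - [[0,0,-0.1],0,1]
    - [[0,0,0],0,1]

```text
clock: 19.33
tool_pos: [625.6, 140.4, 211.5]
ee_rot: [[-0.212, 0.001, 0.977], [-0.977, 0.0, -0.212], [-0.001, -1.0, 0.001]]
contact_force: [-1.0, 2.8, 6.4]
grip_width: -0.3
```

Request:
move_arm:
  increments:
    - [[0,0,-0.1],0,1]
    - [[0,0,0],0,1]

```text
clock: 19.5
tool_pos: [625.6, 140.5, 210.6]
ee_rot: [[-0.212, 0.001, 0.977], [-0.977, 0.001, -0.212], [-0.001, -1.0, 0.001]]
contact_force: [-1.2, 2.2, 6.2]
grip_width: -0.1
```

Request:
move_arm:
  increments:
    - [[0,0,-0.1],0,1]
    - [[0,0,0],0,1]

```text
clock: 19.67
tool_pos: [625.6, 140.3, 209.2]
ee_rot: [[-0.212, 0.0, 0.977], [-0.977, 0.0, -0.212], [-0.0, -1.0, 0.0]]
contact_force: [0.4, 2.9, 2.4]
grip_width: -0.1
```

Request:
move_arm:
  increments:
    - [[0,0,-0.1],0,1]
    - [[0,0,0],0,1]

```text
clock: 19.83
tool_pos: [625.6, 140.1, 207.7]
ee_rot: [[-0.213, 0.0, 0.977], [-0.977, 0.0, -0.213], [-0.0, -1.0, 0.0]]
contact_force: [0.9, 2.4, 1.9]
grip_width: -0.1
```

Request:
move_arm:
  increments:
    - [[0,0,-0.1],0,1]
    - [[0,0,0],0,1]

```text
clock: 20.0
tool_pos: [625.6, 140.0, 206.7]
ee_rot: [[-0.213, -0.0, 0.977], [-0.977, -0.0, -0.213], [0.0, -1.0, -0.0]]
contact_force: [1.0, 0.3, 2.5]
grip_width: -0.3
```

The force dropped from 6.3 to 2.4 N at half-way, which is the click. Follow on until the steep climb confirms it.

Request:
move_arm:
  increments:
    - [[0,0,-0.1],0,1]
    - [[0,0,0],0,1]

```text
clock: 20.17
tool_pos: [625.6, 140.0, 206.0]
ee_rot: [[-0.213, 0.0, 0.977], [-0.977, -0.0, -0.213], [0.0, -1.0, 0.0]]
contact_force: [-0.4, 1.4, 4.8]
grip_width: 0.3
```

Request:
move_arm:
  increments:
    - [[0,0,-0.1],0,1]
    - [[0,0,0],0,1]

```text
clock: 20.33
tool_pos: [625.6, 140.1, 205.6]
ee_rot: [[-0.213, 0.0, 0.977], [-0.977, 0.0, -0.213], [-0.0, -1.0, 0.0]]
contact_force: [-2.3, 0.8, 9.2]
grip_width: 0.2
```

Request:
move_arm:
  increments:
    - [[0,0,-0.05],0,1]
    - [[0,0,0],0,1]

```text
clock: 20.5
tool_pos: [625.7, 140.1, 205.4]
ee_rot: [[-0.213, 0.001, 0.977], [-0.977, 0.0, -0.213], [-0.0, -1.0, 0.001]]
contact_force: [-3.5, 0.6, 11.6]
grip_width: 0.2
```

Steep climb seen (11.6 N at 205.4). Let the handle rise gently, withdraw and look.

Request:
move_arm:
  increments:
    - [[0,0,0.2],0,1]
    - [[0,0,0.3],0,1]
    - [[0,0,0.4],0,1]
    - [[0,0,0.4],0,1]
    - [[0,0,0.5],0,1]
    - [[0,0,0.5],0,1]
    - [[0,0,0.5],0,1]
    - [[0,0,1],0,1]
    - [[0,0,2],0,1]
    - [[0,0,2.5],0,1]
    - [[0,0,1],0,1]
    - [[0,0,0],0,1]

```text
clock: 21.5
tool_pos: [626.6, 140.8, 300.8]
ee_rot: [[-0.212, 0.005, 0.977], [-0.977, 0.002, -0.213], [-0.003, -1.0, 0.005]]
contact_force: [-0.1, -0.3, 0.8]
grip_width: 0.1
```

Request:
move_arm:
  increments:
    - [[-2.5,-2.0,0],0,1]
    - [[-2.8,-2.4,0],0,1]
    - [[-2.8,-2.4,0],0,1]
    - [[-2.8,-2.4,0],0,1]
    - [[-2.8,-2.4,0],0,1]
    - [[-2.8,-2.4,0],0,1]
    - [[-2.8,-2.4,0],0,1]
    - [[-2.8,-2.4,0],0,1]
    - [[-1.8,-1.6,0],0,1]
    - [[-0.8,-0.6,0],0,1]
    - [[0,0,0],0,1]
    - [[0,0,0],0,1]

```text
clock: 22.5
tool_pos: [378.9, -69.6, 297.4]
ee_rot: [[-0.213, 0.001, 0.977], [-0.977, 0.0, -0.213], [-0.0, -1.0, 0.0]]
contact_force: [0.4, -0.0, 0.4]
grip_width: -0.2
```

Run:
```python
from h import *
t=cam('top');s=cam('side')
W=np.zeros((560,800,3),np.uint8)
g=lambda im:(255*(im/255.)**0.6).astype(np.uint8)
W[:400,:400]=cv2.resize(g(t['color'][115:185,220:290]),(400,400),interpolation=2); W[:400,400:]=cv2.resize(g(s['color'][160:210,310:360]),(400,400),interpolation=2)
cv2.imwrite('pics/g5.png',W[:400])
a=cv2.absdiff(t['color'],cv2.imread('pics/top0.png')).max(2); print('bystander diffs >60:',[(n,int((a[v-15:v+15,u-15:u+15]>60).sum())) for n,u,v in(('spanner',420,118),('crank',350,193),('jar',379,137),('driver',175,197),('bearing',164,152),('block',334,107))])
s=read_state();print(s['tool_pos'],s['contact_force'],s['clock'])
```

```text
bystander diffs >60: [('spanner', 0), ('crank', 0), ('jar', 0), ('driver', 0), ('bearing', 0), ('block', 0)]
[379.66748489 -68.97178403 297.37571526] [0.44413506 0.40968055 0.23962575] 22.6
```

View pics/g5.png

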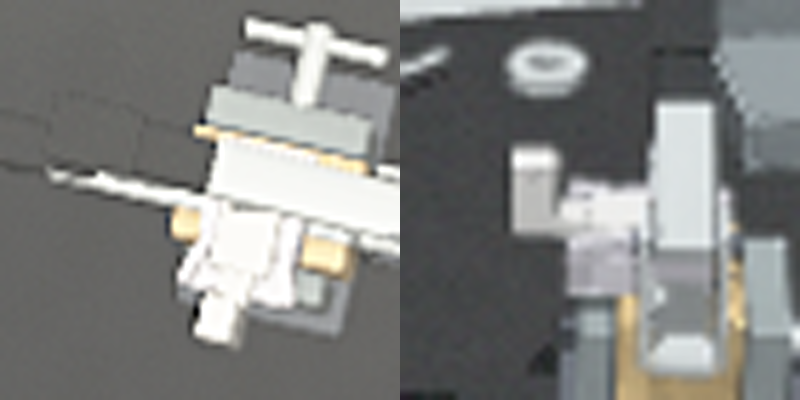

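The clip is in the same place as before the press (side lug ≈(377,184)), the handle is back up, and the bystanders haven't moved.

```bash
python3 -c "
from rig import ticket
print(ticket.close_job())"
```

```text
the job is handed in; nothing more can be done
None
```

The white clip is home in the nest with its stud clicked shut, the handle has sprung back up, and I handed the job in at 22.6 s of the 69 s allowed.

**Clip:** I gripped it by the lug and slid it along the channel to the end stop. The floor, found by touch, was about 4 mm above the mean. The stop came at TCP x ≈ 547 mm, as predicted from the pictures. I then let go and withdrew.

**Press:** The force on the thumb pad rose to about 6 N, dropped to about 2 N at the click, then climbed steeply to 11.6 N, where I stopped. The highest push I read on the pliers was about 13 N, against the end stop. Forces were only read at the end of each move, so short peaks in between could have been missed.

**Last checks:**
- **Clip and handle:** The last picture shows the clip level and where it was before pressing, with the handle up.
- **Bystanders:** The six listed bystanders show no change from the first top view.
- **Stud:** It is hidden under the arm, so that it is shut rests on the force curve alone.

**What disagreed:**
- **Lateral position:** The camera estimate was 2–3 mm off from what touch found, and I used touch.
- **Lug height:** One two-view check of the lug failed because I gave it a wrong pixel. I did not repeat it; the top view alone put the lug within about 3 mm of where the arm released it.
- **Click force:** The click came at about 6 N, where the task text says about 9 N.

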